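Take the slim punch out of a lever arch file

TASK

The slim clip-in hole punch is stored on the posts of the lever arch file on the reading stand. Lift the file's lever so that the rings spring open, draw the punch off the posts and set it down flat, plate down, wholly inside the valet tray, clear of the small things there; then press the lever back down until the rings are locked shut, so that the papers stay filed. Leave the other things on the desk where they are.

Things in the scene. Friction and masses are not known exactly. Their poses are not given: they have to be found in the camera images.
- file_stand: Fixed small wooden reading stand with an open black lever arch file (244 mm wide; footprint 205 mm deep; front cover folded beneath). Origin: centre of the footprint on the desk; x from the low front edge to the high rear edge (away from the robot at yaw 0), y left, z up. The file's back cover lies on the board, which rises to the rear at 0.49 rad (28 degrees).
- lever_file: The sloping back cover with papers and mechanism. Origin: on the cover midway between the feet of the posts; x up the slope, y left along the posts' line, z square to the slope. In mm here: steel posts 6 thick, 45 high, at x 0, y -40 and +40; papers x -136 to 12, y -105 to 105, top at z 8.5; cover x -142 to 58, y -122 to 122, face z 0. The posts point along z.
- ring_arch (a joint): Swing of the two joined steel rings, rad: 0 shut, 0.86 open; follows the lever. Axle along y at x 40, z 6 mm of lever_file; wires 5 mm thick at y -40 and +40. Shut, each ring curves up to z 54 mm and down into its post's top, so nothing comes off. Open, the ring tips stand at x 40, z 59 mm, clear of the posts.
- arch_lever (a joint): Swing of the steel lever, rad: 0 down (rings locked), 1.2 up (rings open). Sprung over a dead centre at 0.20 rad: below it the lever is held down (about 4 N at the tab lifts it), beyond it the spring throws it up to 1.2 by itself and holds it. Pressing it down takes up to about 8 N at the tab, more if fast; once past the dead centre it stays down.
- lever_pivot (a point): Point on the lever's hinge axis, at x 22, y -62, z 20 mm of lever_file; the axis is parallel to that frame's x. Down, the lever lies along -y of that frame (to the right), parallel to the cover; it swings up in that frame's y-z plane. A small sprung link sits under the lever at y -72 to -90 mm. Axes as lever_file.
- lever_tab (a point): Centre of the lever's thumb tab, 47 mm from the hinge axis and 2 mm above the lever's centre line. Tab 18 mm wide (along lever_file x), 22 mm long, 5 mm thick, with a rolled lip at its end 59 mm from the axis. Axes: those of lever_file when down, turning with the lever (y from the tip to the hinge).
- binder_punch: Loose slim hole punch, 85 to 170 g: a black plate 46 x 108 x 4 mm with two 10 mm eyes on the posts, and a grey ridge on it. It lies on the papers, its plate parallel to the slope. Origin: centre of the plate's underside; x across (46 mm, up the slope at the start), y along (108 mm), z out of the plate. Eyes at x 14, y -40 and +40 mm. Held in the fingers it is not reported.
- punch_grip (a point): Point on the punch's ridge midway along it, 12 mm above the plate's underside, at x -6 mm, y 0 of the punch. The ridge is 18 mm wide (punch x), 98 mm long (y), from 4 to 18 mm above the underside; grip it across its width. Axes as the punch.
- punch_end_right (a point): Middle of the punch's end at its y -54 mm, 2 mm above the underside.
- punch_end_left (a point): Middle of the punch's end at its y +54 mm, 2 mm above the underside.
- valet_tray: Low brown wooden tray, fixed, outside 118 x 262 x 21 mm (x, y, z), walls 6 mm, floor 5 mm above the desk. Origin: centre of its underside; its y is the long way and points away from the robot. The half nearer the robot (y -120 to +50 mm) is empty; eraser, sharpener and memory stick lie at the far end (y over 60 mm).
- eraser: Small white eraser in a blue sleeve, 19 x 43 x 13 mm, loose in the far end of the tray; leave it.
- sharpener: Small metal pencil sharpener, 15 x 26 x 13 mm, loose in the far end of the tray; leave it.
- usb_stick: Grey memory stick, 18 x 50 x 9 mm, loose in the far end of the tray; leave it.
- mug: Striped white mug, 85 mm wide, 121 mm with its handle, 98 mm high, standing left in front; leave it.
- tape_roll: Roll of brown tape, 96 mm wide, 48 mm high, lying at the back right; leave it.

How it is judged:
On the way, in this order (a step that is already met when the one before it is completed fails the run):
1. the lever is up and the rings have sprung open (value of joint arch_lever above 1 rad and value of joint ring_arch above 0.6 rad), for 0.2 s.
2. the punch is drawn off the posts, with the rings still open (z of binder_punch in the frame of lever_file above 0.046 m and value of joint ring_arch above 0.6 rad).
3. the punch is set down in the tray while the rings are still open (held until within 15 mm of the tray's floor, not dropped) (x of punch_end_left in the frame of valet_tray between -0.052 and 0.052 m and y of punch_end_left in the frame of valet_tray between -0.124 and 0.124 m and x of punch_end_right in the frame of valet_tray between -0.052 and 0.052 m and y of punch_end_right in the frame of valet_tray between -0.124 and 0.124 m and z of binder_punch in the frame of valet_tray below 0.02 m and contact force between the fingers and binder_punch above 0.5 N and value of joint ring_arch above 0.6 rad).
At the end, for the whole second after the job is handed in: Lever down (under 0.08 rad) and rings shut (under 0.05 rad); the punch released and still, flat on the tray's floor, plate down (within 0.1 rad), both ends inside the walls; eraser, sharpener, memory stick, mug and tape roll within 20 mm of where they started (value of joint arch_lever below 0.08 rad and value of joint ring_arch below 0.05 rad and x of punch_end_left in the frame of valet_tray between -0.052 and 0.052 m and y of punch_end_left in the frame of valet_tray between -0.124 and 0.124 m and x of punch_end_right in the frame of valet_tray between -0.052 and 0.052 m and y of punch_end_right in the frame of valet_tray between -0.124 and 0.124 m and z of binder_punch in the frame of valet_tray below 0.009 m and angle between binder_punch's own z axis and vertical below 0.1 rad and linear speed of binder_punch below 0.02 m/s); the robot touches nothing.
It fails at once if a small thing in the tray is pushed more than 20 mm (distance of any of eraser, sharpener, usb_stick from where it was at the start of the episode above 0.02 m).
It fails at once if the mug or the tape roll is moved more than 20 mm (distance of any of mug, tape_roll from where it was at the start of the episode above 0.02 m).
It also fails if it takes over 64 s, if anything falls off the work surface, if the arm or the gripper's body presses on something with over 40 N, if the wrist force passes 120 N, or if a joint passes its speed limit or range.

ROBOT

A 7-joint arm with a two-finger parallel gripper is mounted at the origin on the work surface; the furniture and walls round the work are solid. World frame = base frame: x ahead of the robot, y to its left, z up, the work surface at z = 0. Lengths are in m, angles in rad, forces in N, time in s.
With the tool pointing down it reaches from about 0.425 to 0.925 m from the base axis. Payload 6.8 kg.
Tool frame: the origin (TCP) lies at the very end of the fingers, on their centre line; the grasp point (between the pads) lies bot.tcp_to_grasp behind it (bot.tcp_to_grasp is the distance from the TCP to the grasp point, in m); z points along the fingers, y is the line along which they close (so a half turn about z gives the same grasp; the last joint's range is limited). The gripper opens to 85 mm and grips with 20 to 120 N. Pads are 22 mm wide; open, the fingers measure 114 mm over their backs; the gripper's body (76 mm by 85 mm) begins 54 mm behind the grasp point. The pads swing forward as they close: fully open they stand 13 mm farther back than shut.
Start: joints at [0.676, 0.477, 0.022, 1.555, -0.011, 1.109, -0.083], TCP at [0.478, -0.477, 0.231] pointing down, gripper open.
Joint ranges: [-2.96, 2.96], [-0.34, 2.1], [-1.41, 1.46], [0.24, 2.44], [-1.37, 4.51], [0.17, 1.92], [-2.96, 2.96]. Speed limits (rad/s): [2.39, 2.39, 3.14, 3.14, 3.14, 3.14, 3.14].

INTERFACE

Orientations are given as a unit quaternion [w, x, y, z].
In Python, from station import bot gives the robot as it stands.
- The arm moves only by the tool servo_tool, never from a script. Its argument "motion" is a list that holds one entry, the list of rows, each a list of 7 numbers: the shift along the tool's x, y, z in m, then the turn, a rotation vector about the tool's x, y, z in units of 5 degrees (1.0 is 5 degrees), then the opening, from 0 (shut) to 1 (fully open). A call has 1 to 20 rows; each row is the pose to reach, as a shift and turn from the pose commanded when the call began, along the tool's axes at that moment; what a row does not reach only later rows make up. A row lasts 1/12 s, in which the tool goes at most 41.7 mm and 7.16 degrees, less where a joint would pass 70% of its speed; a pose out of reach is approached as far as the arm can. A call with a gripper value outside its range is refused whole. The fingers move at their own pace and stop on an object; "grip_force" is the grip in N (left out, the last holds). Time passes only in rows, so rows that repeat a pose let the fingers close. It gives the time, the measured TCP pose, the force, the opening and the grip force at its end, in the units of the state.
- bot.get_obs(): the state, without advancing time (a new reading comes with each control period).
- bot.read_camera(name): name is "scene" or "top"; returns a dict with "img" (480x640x3 uint8, red, green, blue), "K" (3x3 intrinsics, pixels), "pose" (4x4, takes a point from camera to world coordinates). Camera axes: x right, y down, z forward; pixel columns grow to the right and rows downward; lengths in m; the calibration is good to about 2 mm. A picture is of the moment at which its call begins. There is no depth.
- bot.hand_in(): hands the job in; it is judged then, once.
The state is a dict: "t": time; "q": joint angles; "joint_vel": joint speeds; "joint_torque": joint torques, N m; "eef_pos": TCP position; "tool_rot": TCP orientation; "contact_force": force on the tool from outside, world axes, zero at the start; "torque": the same for the moment, N m; "gripper_width": opening from 0.0 (shut) to 1.0 (fully open); "grasp_force": force on a finger pad.
Only numpy, scipy, OpenCV 4.12 (cv2) and the standard library are available. Lean on these libraries where they do the work, as an engineer would, in place of code of your own. Each camera call takes 0.05 s, during which the arm holds its last target. There are 200 camera calls.

## Working session

There is one attempt and no reset: what is moved stays moved. The work goes in short steps, Python scripts to look and compute and a tool call to move; the robot and the scene stay as the last step left them, time stands still between calls to the robot, and variables do not carry over. Pictures are saved under pics/ and viewed, at most 10 in all, crops included, and the job is handed in when it is done.

Besides the shell and the picture viewer there is one more tool, called after "Request:" as name(argument=value, ...), one argument or row to a line, values as JSON. servo_tool: Moves the arm, as the interface text tells. Its arguments: {"type":"object","properties":{"motion":{"type":"array"},"grip_force":{"type":"number"}},"required":["motion"]}

```bash
mkdir -p pics; ls; python3 - <<'E'
from station import bot
import cv2,numpy as np
for n in("scene","top"):
    c=bot.read_camera(n); cv2.imwrite(f"pics/{n}0.png",c["img"][:,:,::-1]); np.savez(f"{n}0.npz",**c)
    print(n,c["K"].round(1).tolist(),c["pose"].round(4).tolist())
print(bot.get_obs(),bot.tcp_to_grasp)
E
```

```text
pics
scene [[598.9, 0.0, 314.9], [0.0, 598.9, 236.4], [0.0, 0.0, 1.0]] [[0.4871, -0.7798, 0.3932, -0.1146], [-0.8733, -0.4379, 0.2135, -0.3194], [0.0057, -0.4474, -0.8943, 1.4555], [0.0, 0.0, 0.0, 1.0]]
top [[483.5, 0.0, 313.2], [0.0, 483.5, 239.7], [0.0, 0.0, 1.0]] [[-0.0197, -0.9926, 0.1199, 0.3579], [-0.999, 0.0243, 0.0363, 0.0023], [-0.039, -0.1191, -0.9921, 1.1694], [0.0, 0.0, 0.0, 1.0]]
{'t': 0.1, 'q': array([ 0.67589015,  0.47771958,  0.02237255,  1.55635621, -0.01149527,
        1.10931216, -0.08315254]), 'joint_vel': array([ 1.54002332e-03, -1.03140497e-03, -2.42632999e-05, -4.11247014e-03,
        1.24862265e-04,  6.82468771e-04, -1.25307471e-03]), 'joint_torque': array([ 4.85151453e-03, -5.97762537e+01,  1.61427330e+00, -2.81953150e+01,
        1.29699369e-02,  4.94358275e-03,  9.63412219e-06]), 'eef_pos': array([ 0.47756369, -0.47626554,  0.23042056]), 'tool_rot': array([-7.40272393e-04,  9.23620496e-01,  3.83307297e-01, -3.82713835e-04]), 'contact_force': array([ 0.36704766,  0.54605858, -0.07573122]), 'torque': array([ 0.01445871, -0.01852766, -0.03481345]), 'grasp_force': 0.0, 'gripper_width': 1.0023667412015274} 0.0187
```

View pics/scene0.png

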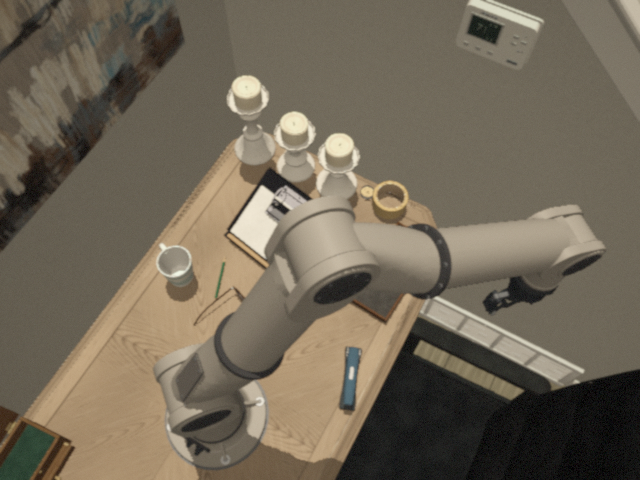

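View pics/top0.png

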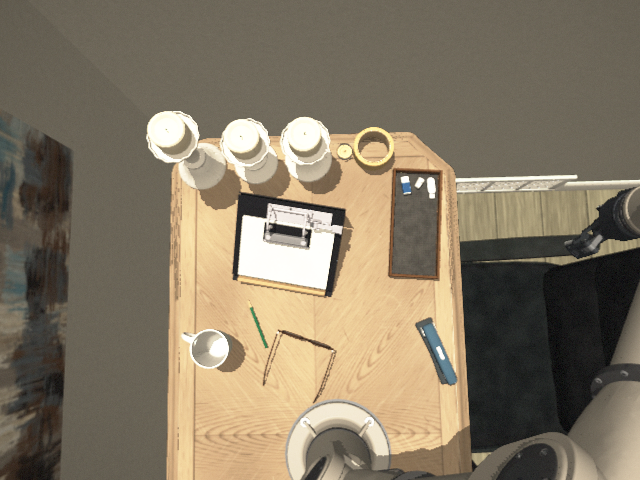

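The top view shows the file at about (290,245), lever pointing right near (330,225), the tray at (415,225) with its small things at the far end, mug at (208,348), tape at (373,147). The arm hides the file in the scene view. I'll zoom in.

```bash
python3 - <<'E'
import cv2
i=cv2.imread("pics/top0.png")
cv2.imwrite("pics/c1.png",cv2.resize(i[185:302,228:358],None,fx=6,fy=5.1*6/5.1*0.85,interpolation=cv2.INTER_CUBIC))
E
```

```text
(no output)
```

View pics/c1.png

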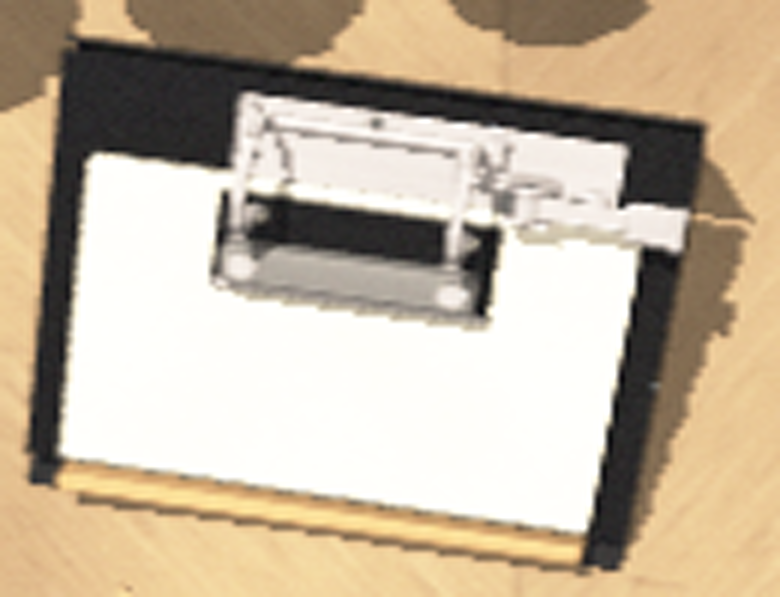

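```bash
cat > h.py <<'E'
import numpy as np,cv2
from scipy.spatial.transform import Rotation as R
def ray(c,uv):
    d=c["pose"][:3,:3]@np.linalg.solve(c["K"],[uv[0],uv[1],1]); return c["pose"][:3,3],d/d[2]
def onz(c,uv,z):
    o,d=ray(c,uv); return o+d*(z-o[2])
def proj(c,p):
    P=np.linalg.inv(c["pose"]); q=c["K"]@(P[:3,:3]@p+P[:3,3]); return q[:2]/q[2]
E
python3 - <<'E'
from h import *
c=np.load("top0.npz"); img=c["img"]; hsv=cv2.cvtColor(img,cv2.COLOR_RGB2HSV)
pt=[((75,42),(58,122,0)),((705,125),(58,-122,0)),((90,155),(12,105,8.5)),((60,460),(-136,105,8.5)),((585,532),(-136,-105,8.5))]
uv=np.array([(228+(p[0]-3+.0)/6,185+(p[1]-2.5)/5.1) for p,_ in pt]); X=np.array([q for _,q in pt])/1000.
ok,rv,tv=cv2.solvePnP(X,uv,c["K"],None,flags=cv2.SOLVEPNP_SQPNP)
T=np.eye(4);T[:3,:3]=cv2.Rodrigues(rv)[0];T[:3,3]=tv[:,0];W=c["pose"]@T
print("free pnp",W.round(4).tolist(),R.from_matrix(W[:3,:3]).as_euler('ZYX'))
# tilt known (-0.49): linear pose fit with x,y,z,yaw unknown
from scipy.optimize import least_squares
def pose(v):
    return R.from_euler('ZYX',[v[3],-.49,0]),v[:3]
def res(v):
    r,t=pose(v); return np.ravel([proj(c,r.apply(x)+t) for x in X]-uv)
s=least_squares(res,[.6,.1,.08,-.15]); print(s.x.round(4),s.fun.round(2)); 
r,t=pose(s.x)
for n,p in dict(lip=(22,-121,22),postL=(0,40,45),postR=(0,-40,45),ringL=(20,40,54),p1=(-32,54,8.5),p2=(-32,-54,8.5)).items():
    q=proj(c,r.apply(np.array(p)/1e3)+t); print(n,((q-[228,185])*[6,5.1]+[3,2.5]).round(0))
# tray outer: brown/dark inside
m=cv2.inRange(hsv[150:300,370:470],(0,0,0),(180,255,110)); cn=max(cv2.findContours(m,0,2)[0],key=cv2.contourArea)
b=cv2.boxPoints(cv2.minAreaRect(cn))+[370,150]; print(b.round(1).tolist()); print([onz(c,p,.021).round(4).tolist() for p in b])
cv2.imwrite("pics/c2.png",cv2.resize(img[155:290,375:460,::-1],None,fx=4,fy=4,interpolation=cv2.INTER_CUBIC))
E
```

```text
free pnp [[0.9115, 0.1785, -0.3705, 0.5247], [-0.1688, 0.9839, 0.0588, 0.0985], [0.3751, 0.0089, 0.927, 0.0714], [0.0, 0.0, 0.0, 1.0]] [-0.18311823 -0.38446721  0.00962435]
[ 0.5216  0.0973  0.0866 -0.1882] [-2.08  0.38  0.66  1.36  0.34 -0.11  0.6  -1.24  0.53 -0.49]
lip [688. 226.]
postL [239. 231.]
postR [455. 261.]
ringL [239. 194.]
p1 [214. 265.]
p2 [493. 304.]
[[391.3, 274.0], [394.6, 169.5], [440.0, 171.0], [436.7, 275.4]]
[[0.4108, -0.1384, 0.021], [0.663, -0.1562, 0.021], [0.6561, -0.2647, 0.021], [0.4051, -0.2443, 0.021]]
```

View pics/c2.png

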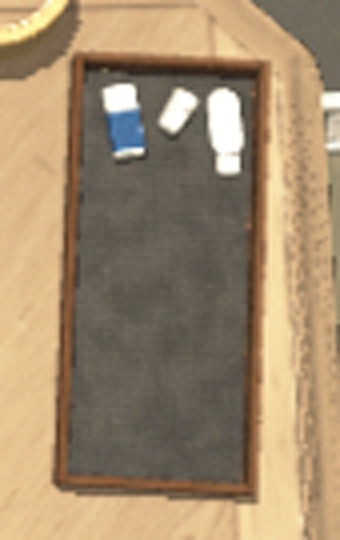

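The tray's corners are clear in the crop (roughly 75,55 / 270,62 / 252,492 / 57,487), with the small things all in the top part and the near half empty. The file's height is less certain, so I move the arm left, which also lets the scene camera see the file.

Request:
servo_tool(
  motion=[
    [[0.03, -0.028, -0.02, 0, 0, -0.4, 1], [0.06, -0.056, -0.04, 0, 0, -0.9, 1], [0.09, -0.084, -0.06, 0, 0, -1.4, 1], [0.12, -0.112, -0.08, 0, 0, -1.9, 1], [0.15, -0.14, -0.1, 0, 0, -2.4, 1], [0.18, -0.168, -0.12, 0, 0, -2.9, 1], [0.21, -0.196, -0.12, 0, 0, -3.4, 1], [0.24, -0.224, -0.12, 0, 0, -3.9, 1], [0.27, -0.252, -0.12, 0, 0, -4.4, 1], [0.3, -0.28, -0.12, 0, 0, -4.9, 1], [0.33, -0.308, -0.12, 0, 0, -5.4, 1], [0.36, -0.336, -0.12, 0, 0, -5.9, 1], [0.39, -0.364, -0.12, 0, 0, -6.4, 1], [0.42, -0.392, -0.12, 0, 0, -6.8, 1], [0.425, -0.395, -0.12, 0, 0, -6.8, 1], [0.425, -0.395, -0.12, 0, 0, -6.8, 1], [0.425, -0.395, -0.12, 0, 0, -6.8, 1]],
  ],
)

```text
t: 1.52
eef_pos: [0.498, 0.1045, 0.3509]
tool_rot: [-0.0, 0.77, 0.638, -0.0]
contact_force: [0.8, -0.9, -0.2]
gripper_width: 1.003
grasp_force: 0.0
```

```bash
python3 - <<'E'
from station import bot
import cv2,numpy as np
c=bot.read_camera("scene"); np.savez("scene1.npz",**c); cv2.imwrite("pics/scene1.png",c["img"][:,:,::-1])
o=bot.get_obs();print(o["t"],o["eef_pos"],o["tool_rot"])
E
```

```text
1.5667 [0.49819423 0.10268057 0.35084767] [ 2.62934556e-05  7.71105162e-01  6.36707517e-01 -6.04690776e-04]
```

View pics/scene1.png

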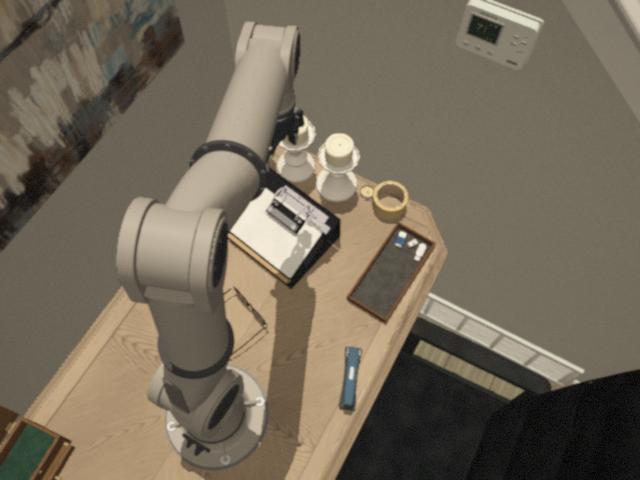

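The file is now wholly visible in the scene view at about (285,230), tray at (392,272). Zooming.

```bash
python3 - <<'E'
import cv2
i=cv2.imread("pics/scene1.png")
cv2.imwrite("pics/c3.png",cv2.resize(i[170:290,222:347],None,fx=6,fy=5,interpolation=cv2.INTER_CUBIC))
E
```

```text
(no output)
```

View pics/c3.png

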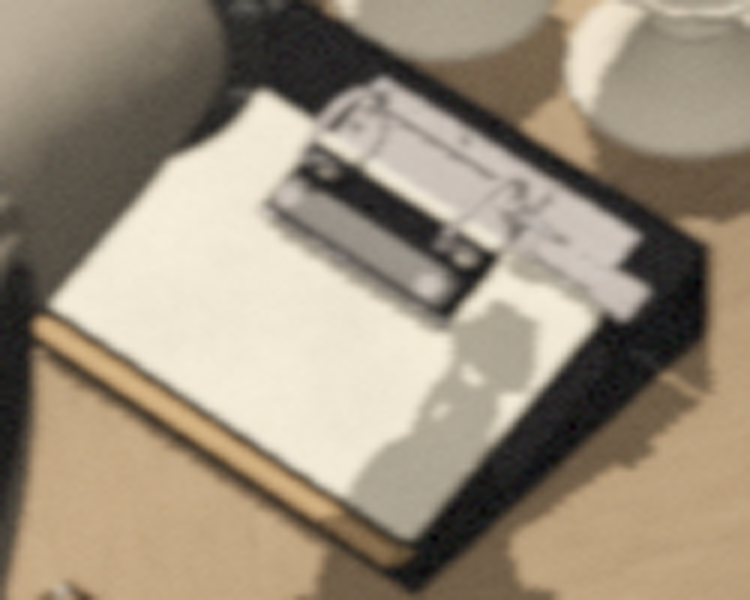

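```bash
cat >> h.py <<'E'
def tri(c1,u1,c2,u2):
    o1,d1=ray(c1,u1);o2,d2=ray(c2,u2);s=np.linalg.lstsq(np.c_[d1,-d2],o2-o1,rcond=None)[0]
    a,b=o1+s[0]*d1,o2+s[1]*d2; return (a+b)/2,np.linalg.norm(a-b)
E
python3 - <<'E'
from h import *
from scipy.optimize import least_squares
t0=np.load("top0.npz");s1=np.load("scene1.npz")
T=lambda p:(228+(p[0]-2.5)/6,185+(p[1]-2)/5.1)
S=lambda p:(222+(p[0]-2.5)/6,170+(p[1]-2)/5)
D=dict(pTL=((90,155),(258,90),(12,105,8.5)),pBL=((60,460),(50,308),(-136,105,8.5)),pBR=((585,532),(405,542),(-136,-105,8.5)),
 cTR=((705,125),(705,245),(58,-122,0)),cTL=((75,42),None,(58,122,0)),lip=((688,228),(642,303),(22,-121,22)),
 b1=((238,262),(290,195),None),b2=((455,295),(435,285),None),k1=((215,285),(267,207),None),k2=((488,325),(447,323),None),
 g1=((240,270),(268,205),None))
P={}
for n,(a,b,x) in D.items():
    if b: P[n],e=tri(t0,T(a),s1,S(b)); print(n,P[n].round(4),round(e,4))
uvs=[(c,np.array(f(p)),np.array(x)/1e3) for a,b,x in D.values() if x for c,f,p in((t0,T,a),(s1,S,b)) if p]
pose=lambda v:(R.from_euler('ZYX',[v[3],-.49,0]),v[:3])
def res(v):
    r,t=pose(v); return np.ravel([proj(c,r.apply(x)+t)-u for c,u,x in uvs])
s=least_squares(res,[.52,.1,.08,-.18],loss='soft_l1'); print(s.x.round(4)); print(res(s.x).reshape(-1,2).round(2).tolist())
r,t=pose(s.x); np.save("file.npy",s.x)
for n in P: print(n,(r.inv().apply(P[n]-t)*1e3).round(1))
for n,p in dict(lip=(22,-121,22),postL=(0,40,45),postR=(0,-40,45),footL=(0,40,12)).items():
    q=r.apply(np.array(p)/1e3)+t; print(n,q.round(4),((proj(t0,q)-[228,185])*[6,5.1]+[3,2.5]).round(0),((proj(s1,q)-[222,170])*[6,5]+[3,2.5]).round(0))
E
```

```text
pTL [0.5532 0.2021 0.0742] 0.0055
pBL [0.4158 0.2262 0.0278] 0.0022
pBR [0.3777 0.02   0.0255] 0.0038
cTR [ 0.5506 -0.0295  0.1143] 0.0037
lip [ 0.5056 -0.0226  0.1191] 0.002
b1 [0.4982 0.1462 0.0934] 0.0026
b2 [0.4813 0.0642 0.0974] 0.0017
k1 [0.4898 0.1549 0.086 ] 0.0001
k2 [0.4692 0.0522 0.0868] 0.0006
g1 [0.4929 0.1495 0.0886] 0.011
[ 0.5207  0.0983  0.084  -0.1894]
[[0.02, 0.33], [-2.25, -2.44], [0.25, -0.97], [1.47, -0.51], [-0.04, -0.15], [1.5, -0.52], [0.1, 1.94], [0.74, 1.48], [-2.36, 0.87], [-0.57, 0.08], [0.46, 0.46]]
pTL [  6.3 108.1 -14.5]
pBL [-138.6  105.9   10.2]
pBR [-138.4 -103.8    7.6]
cTR [  61.4 -119.9    1.6]
lip [  23.5 -121.6   27.3]
b1 [-23.   42.8  23. ]
b2 [-22.1 -40.9  27. ]
k1 [-35.2  49.8  21. ]
k2 [-35.6 -55.   22.1]
g1 [-30.4  45.1  21.5]
lip [ 0.5068 -0.0223  0.1138] [685. 229.] [645. 306.]
postL [0.5074 0.1416 0.1237] [237. 234.] [310. 157.]
postR [0.4924 0.063  0.1237] [452. 264.] [451. 245.]
footL [0.5227 0.1386 0.0946] [255. 209.] [337. 165.]
```

```bash
cat >> h.py <<'E'
V=None
def frame():
    v=np.load("file.npy"); return R.from_euler('ZYX',[v[3],-.49,0]),v[:3]
def f2w(p):
    r,t=frame(); return r.apply(np.array(p)/1e3)+t
def Rt():
    m=frame()[0].as_matrix(); return R.from_matrix(np.c_[m[:,1],m[:,0],-m[:,2]])
def rel(o,p,rt):
    """shift (tool axes) and turn (5 deg units) from obs pose to (p,rt)"""
    q=o["tool_rot"]; r0=R.from_quat([q[1],q[2],q[3],q[0]])
    return r0.inv().apply(p-o["eef_pos"]).round(4),((r0.inv()*rt).as_rotvec()/np.radians(5)).round(2)
E
python3 - <<'E'
from h import *
from station import bot
from scipy.optimize import least_squares
t0=np.load("top0.npz");s1=np.load("scene1.npz")
T=lambda p:(228+(p[0]-2.5)/6,185+(p[1]-2)/5.1)
S=lambda p:(222+(p[0]-2.5)/6,170+(p[1]-2)/5)
D=dict(pTL=((90,155),None,(12,105,8.5)),pBL=((60,460),(50,308),(-136,105,8.5)),pBR=((585,532),(405,542),(-136,-105,8.5)),
 cTR=((705,125),(705,245),(58,-122,0)),lip=((688,228),(642,303),(22,-121,23)),b1=((238,262),(290,195),(-20,40,27)),b2=((455,295),(435,285),(-20,-40,27)))
uvs=[(c,np.array(f(p)),np.array(x)/1e3) for a,b,x in D.values() for c,f,p in((t0,T,a),(s1,S,b)) if p]
pose=lambda v:(R.from_euler('ZYX',[v[3],-.49,0]),v[:3])
def res(v):
    r,t=pose(v); return np.ravel([proj(c,r.apply(x)+t)-u for c,u,x in uvs])
s=least_squares(res,[.52,.1,.08,-.18],loss='soft_l1'); print(s.x.round(4)); print(res(s.x).reshape(-1,2).round(2).tolist()); np.save("file.npy",s.x)
o=bot.get_obs()
for p in((22,-109,80),(22,-109,12)): print(f2w(p).round(4),*rel(o,f2w(p),Rt()))
b=np.array([(393.75,168.75),(442.5,170.5),(438,278),(389.25,276.75)])-.5
q=np.array([onz(t0,p,.021) for p in b]); print(q.round(4).tolist(),q.mean(0).round(4),np.linalg.norm(np.diff(q,axis=0),axis=1))
E
```

```text
[ 0.5195  0.099   0.0859 -0.182 ]
[[-0.52, 1.06], [0.12, -0.1], [0.97, -0.2], [0.11, 0.11], [1.47, -0.55], [-0.28, 1.91], [0.41, 1.05], [-0.85, 0.27], [0.1, 0.09], [0.16, 0.52], [0.84, -0.53], [-0.81, -0.37], [0.18, -1.03]]
[ 0.4818 -0.0049  0.1669] [-0.1086  0.0044  0.1841] [-5.62  0.03 -0.09]
[ 0.5133 -0.0107  0.1069] [-0.1083  0.0364  0.2441] [-5.62  0.03 -0.09]
[[0.6662, -0.1531, 0.021], [0.6583, -0.2697, 0.021], [0.4002, -0.246, 0.021], [0.4056, -0.1322, 0.021]] [ 0.5326 -0.2002  0.021 ] [0.11687638 0.25920335 0.11386167]
```

Request:
servo_tool(
  motion=[
    [[-0.018, 0.0, 0.02, -0.9, 0, 0, 0.8], [-0.036, 0.0, 0.05, -1.8, 0, 0, 0.6], [-0.054, 0.002, 0.08, -2.8, 0, 0, 0.6], [-0.072, 0.003, 0.11, -3.8, 0, 0, 0.6], [-0.09, 0.004, 0.14, -4.8, 0, 0, 0.6], [-0.106, 0.004, 0.17, -5.6, 0, -0.1, 0.6], [-0.1085, 0.0045, 0.184, -5.6, 0, -0.1, 0.6], [-0.1085, 0.0045, 0.184, -5.6, 0, -0.1, 0.6], [-0.1085, 0.0045, 0.184, -5.6, 0, -0.1, 0.6], [-0.1085, 0.0045, 0.184, -5.6, 0, -0.1, 0.6]],
  ],
)

```text
t: 2.4
eef_pos: [0.4823, -0.0057, 0.1674]
tool_rot: [0.187, 0.746, 0.62, 0.153]
contact_force: [0.4, 0.6, 0.4]
gripper_width: 0.601
grasp_force: 0.0
```

```bash
cat > look.py <<'E'
import sys
from h import *
from station import bot
def crop(cam,center,w,h,f,name):
    c=bot.read_camera(cam); u,v=proj(c,center).astype(int); x,y=max(u-w//2,0),max(v-h//2,0)
    cv2.imwrite(name,cv2.resize(c["img"][y:y+h,x:x+w,::-1],None,fx=f,fy=f,interpolation=cv2.INTER_CUBIC)); print(cam,"x0,y0",x,y); return c
E
python3 - <<'E'
from look import *
o=bot.get_obs(); print(o["t"],o["eef_pos"],(frame()[0].inv().apply(o["eef_pos"]-frame()[1])*1e3).round(1))
print(*rel(o,f2w((22,-109,12)),Rt()))
crop("scene",f2w((10,-60,20)),130,100,6,"pics/c4.png")
E
```

```text
2.4 [ 0.48227441 -0.0056536   0.16740768] [  22.8 -109.6   80.2]
[ 0.0009 -0.0007  0.0682] [-0.02  0.04 -0.02]
scene x0,y0 242 170
```

View pics/c4.png

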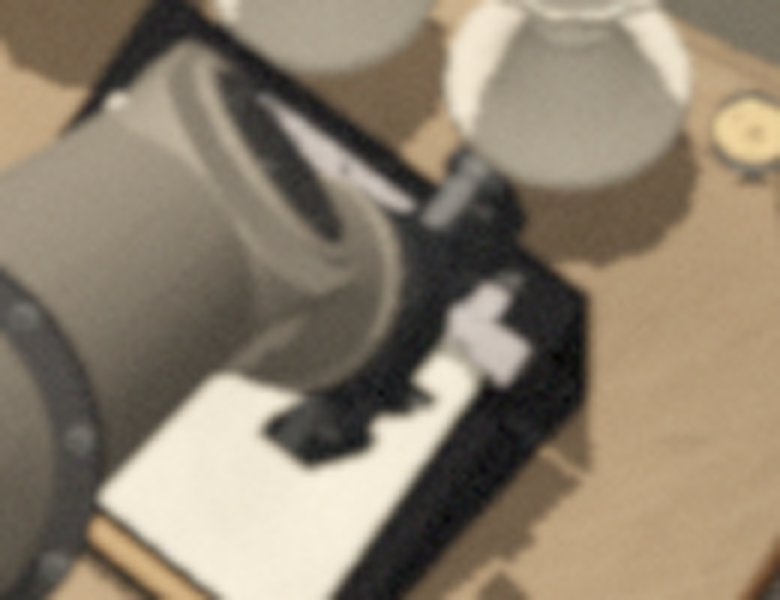

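The fingers straddle the tab (light, at about (490,345) in the crop), one each side along the closing line. Descend.

Request:
servo_tool(
  motion=[
    [[0.001, -0.001, 0.015, 0, 0, 0, 0.6], [0.001, -0.001, 0.03, 0, 0, 0, 0.6], [0.001, -0.001, 0.042, 0, 0, 0, 0.6], [0.001, -0.001, 0.052, 0, 0, 0, 0.6], [0.001, -0.001, 0.058, 0, 0, 0, 0.6], [0.001, -0.001, 0.063, 0, 0, 0, 0.6], [0.001, -0.001, 0.063, 0, 0, 0, 0.6]],
  ],
)

```text
t: 3.03
eef_pos: [0.512, -0.0088, 0.1116]
tool_rot: [0.187, 0.746, 0.621, 0.154]
contact_force: [0.5, 0.1, 1.2]
gripper_width: 0.599
grasp_force: 0.0
```

Request:
servo_tool(
  motion=[
    [[0, 0, 0, 0, 0, 0, 0.3], [0, 0, 0, 0, 0, 0, 0.2], [0, 0, 0, 0, 0, 0, 0.1], [0, 0, 0, 0, 0, 0, 0.1], [0, 0, 0, 0, 0, 0, 0.1], [0, 0, 0, 0, 0, 0, 0.1]],
  ],
  grip_force=30,
)

```text
t: 3.53
eef_pos: [0.5087, -0.0082, 0.1108]
tool_rot: [0.186, 0.746, 0.621, 0.154]
contact_force: [-9.4, 1.0, 4.8]
gripper_width: 0.195
grasp_force: 29.8
```

Tab is gripped (opening about 17 mm). Swing it up along its arc.

Request:
servo_tool(
  motion=[
    [[0, -0.002, -0.005, 0, 0, 0, 0.1], [0.001, -0.002, -0.009, 0, 0, 0, 0.1], [0.002, -0.002, -0.012, 0, 0, 0, 0.1], [0.003, -0.002, -0.016, 0, 0, 0, 0.1], [0.0055, -0.002, -0.02, 0, 0, 0, 0.1], [0.009, -0.002, -0.026, 0, 0, 0, 0.1], [0.014, -0.002, -0.0315, 0, 0, 0, 0.1], [0.019, -0.002, -0.036, 0, 0, 0, 0.1], [0.025, -0.002, -0.04, 0, 0, 0, 0.1], [0.029, -0.002, -0.042, 0, 0, 0, 0.1], [0.031, -0.002, -0.0425, 0, 0, 0, 0.1], [0.031, -0.002, -0.0425, 0, 0, 0, 0.1]],
  ],
)

```text
t: 4.53
eef_pos: [0.4948, 0.0266, 0.1484]
tool_rot: [0.187, 0.745, 0.621, 0.154]
contact_force: [-6.3, 1.2, 7.7]
gripper_width: 0.179
grasp_force: 30.2
```

Request:
servo_tool(
  motion=[
    [[0, 0, 0, 0, 0, 0, 0.5], [0, 0, 0, 0, 0, 0, 0.6], [0, 0, 0, 0, 0, 0, 0.6], [0, 0, -0.015, 0, 0, 0, 0.6], [0, 0, -0.035, 0, 0, 0, 0.6], [0, 0, -0.06, 0, 0, 0, 0.6], [-0.02, -0.02, -0.08, 0, 0, 0, 0.6], [-0.05, -0.04, -0.09, 0, 0, 0, 0.6], [-0.07, -0.05, -0.09, 0, 0, 0, 0.6], [-0.07, -0.05, -0.09, 0, 0, 0, 0.6]],
  ],
)

```text
t: 5.37
eef_pos: [0.4158, 0.0018, 0.2167]
tool_rot: [0.175, 0.747, 0.622, 0.156]
contact_force: [0.1, 0.3, -0.3]
gripper_width: 0.601
grasp_force: 0.0
```

```bash
python3 - <<'E'
from look import *
o=bot.get_obs(); print(o["t"],o["eef_pos"],(frame()[0].inv().apply(o["eef_pos"]-frame()[1])*1e3).round(1))
a=crop("scene",f2w((10,0,20)),130,100,5,"pics/a.png")
b=crop("top",f2w((10,0,20)),130,100,5,"pics/b.png"); np.savez("t2.npz",**b); np.savez("s2.npz",**a)
i=np.vstack([cv2.imread("pics/a.png"),cv2.imread("pics/b.png")]); i=cv2.resize(np.hstack([i[:500],i[500:]]),(800,308),interpolation=cv2.INTER_AREA); cv2.imwrite("pics/c5.png",i)
E
```

```text
5.3667 [0.41576643 0.00180668 0.21668037] [ -12.9 -114.3  155.1]
scene x0,y0 224 157
top x0,y0 221 175
```

View pics/c5.png

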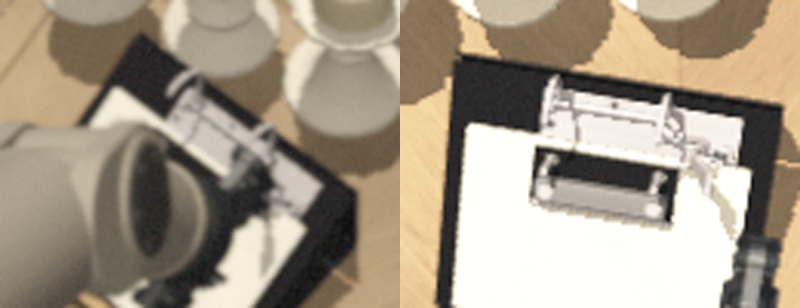

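Top view: rings are swung back open, lever stands up, posts free with the punch lying on them; ridge buttons at (545,190) and (653,207). Next hover above the punch.

```bash
python3 - <<'E'
from look import *
o=bot.get_obs()
for p in((-22,0,75),): print(*rel(o,f2w(p),Rt()))
E
```

```text
[ 0.1172 -0.0097  0.0812] [-0.19 -0.12 -0.15]
```

Request:
servo_tool(
  motion=[
    [[0.03, -0.002, 0, 0, 0, 0, 0.6], [0.06, -0.004, 0, -0.1, -0.1, -0.1, 0.6], [0.09, -0.007, 0.01, -0.2, -0.1, -0.15, 0.6], [0.117, -0.01, 0.03, -0.2, -0.1, -0.15, 0.6], [0.117, -0.01, 0.055, -0.2, -0.1, -0.15, 0.6], [0.117, -0.01, 0.075, -0.2, -0.1, -0.15, 0.6], [0.117, -0.01, 0.081, -0.2, -0.1, -0.15, 0.6], [0.117, -0.01, 0.081, -0.2, -0.1, -0.15, 0.6]],
  ],
)

```text
t: 6.13
eef_pos: [0.4651, 0.1159, 0.1374]
tool_rot: [0.182, 0.742, 0.625, 0.157]
contact_force: [-1.6, 1.0, 0.4]
gripper_width: 0.598
grasp_force: 0.0
```

```bash
python3 - <<'E'
from look import *
o=bot.get_obs(); print((frame()[0].inv().apply(o["eef_pos"]-frame()[1])*1e3).round(1),*rel(o,f2w((-22,0,15)),Rt()))
E
```

```text
[-25.7   6.8  72. ] [-0.0074  0.0039  0.0569] [-0.06 -0.12  0.1 ]
```

Request:
servo_tool(
  motion=[
    [[-0.0075, 0.004, 0.01, 0, -0.1, 0.1, 0.6], [-0.0075, 0.004, 0.024, 0, -0.1, 0.1, 0.6], [-0.0075, 0.004, 0.036, 0, -0.1, 0.1, 0.6], [-0.0075, 0.004, 0.045, 0, -0.1, 0.1, 0.6], [-0.0075, 0.004, 0.05, 0, -0.1, 0.1, 0.6], [-0.0075, 0.004, 0.053, 0, -0.1, 0.1, 0.6], [-0.0075, 0.004, 0.053, 0, -0.1, 0.1, 0.6]],
  ],
)

```text
t: 6.72
eef_pos: [0.4918, 0.1012, 0.0968]
tool_rot: [0.187, 0.746, 0.62, 0.155]
contact_force: [-1.0, 0.3, 0.5]
gripper_width: 0.597
grasp_force: 0.0
```

```bash
python3 - <<'E'
from look import *
o=bot.get_obs(); print(o["contact_force"],(frame()[0].inv().apply(o["eef_pos"]-frame()[1])*1e3).round(1),*rel(o,f2w((-22,0,15)),Rt()))
E
```

```text
[-0.99746338  0.30527667  0.47129225] [-19.2  -2.8  22.6] [ 0.0028 -0.0028  0.0076] [ 0.01  0.02 -0.01]
```

Request:
servo_tool(
  motion=[
    [[0.002, -0.003, 0.003, 0, 0, 0, 0.6], [0.002, -0.003, 0.0065, 0, 0, 0, 0.6], [0.002, -0.003, 0.0065, 0, 0, 0, 0.6], [0.002, -0.003, 0.0065, 0, 0, 0, 0.4], [0.002, -0.003, 0.0065, 0, 0, 0, 0.3], [0.002, -0.003, 0.0065, 0, 0, 0, 0.2], [0.002, -0.003, 0.0065, 0, 0, 0, 0.1], [0.002, -0.003, 0.0065, 0, 0, 0, 0.1], [0.002, -0.003, 0.0065, 0, 0, 0, 0.1], [0.002, -0.003, 0.0065, 0, 0, 0, 0.1]],
  ],
  grip_force=40,
)

```text
t: 7.55
eef_pos: [0.4924, 0.1027, 0.0899]
tool_rot: [0.187, 0.746, 0.62, 0.155]
contact_force: [-4.0, 0.0, 6.3]
gripper_width: 0.196
grasp_force: 39.4
```

Request:
servo_tool(
  motion=[
    [[0, -0.001, -0.004, 0, 0, 0, 0.1], [0, -0.001, -0.01, 0, 0, 0, 0.1], [0, -0.001, -0.018, 0, 0, 0, 0.1], [0, -0.001, -0.027, 0, 0, 0, 0.1], [0, -0.001, -0.037, 0, 0, 0, 0.1], [0, -0.001, -0.047, 0, 0, 0, 0.1], [0, -0.001, -0.06, 0, 0, 0, 0.1], [0, -0.001, -0.075, 0, 0, 0, 0.1], [0, -0.001, -0.09, 0, 0, 0, 0.1], [0, -0.001, -0.1, 0, 0, 0, 0.1], [0, -0.001, -0.1, 0, 0, 0, 0.1], [0, -0.001, -0.1, 0, 0, 0, 0.1]],
  ],
)

```text
t: 8.55
eef_pos: [0.4456, 0.1112, 0.178]
tool_rot: [0.188, 0.746, 0.62, 0.155]
contact_force: [0.0, -0.3, -2.3]
gripper_width: 0.193
grasp_force: 39.5
```

```bash
python3 - <<'E'
from look import *
o=bot.get_obs(); print(o["t"],o["contact_force"],o["gripper_width"],(frame()[0].inv().apply(o["eef_pos"]-frame()[1])*1e3).round(1))
b=crop("top",o["eef_pos"],130,100,5,"pics/c6.png")
# tray target: tool x = tray y ; tool z down
a=-.085; ty=np.array([np.cos(a),np.sin(a),0]); tx=np.array([-ty[1],ty[0],0])*-1
print("tray x",tx)
Rp=R.from_matrix(np.c_[ty,np.cross([0,0,-1],ty),[0,0,-1]]); print(Rp.as_matrix().round(3).tolist())
# punch x offset: tool y = punch x ; plate centre is +6mm punch x from grip
cen=np.array([.533,-.200,0])
for y,z in((-.035,.15),(-.035,.022)):
    p=cen+ty*y-Rp.as_matrix()[:,1]*.006+[0,0,z]; print(p.round(4),*rel(o,p,Rp))
E
```

```text
8.55 [ 0.01179649 -0.30542043 -2.29175712] 0.19265230402190361 [-22.8  -1.3 116.5]
top x0,y0 213 206
tray x [-0.08489768 -0.99638967 -0.        ]
[[0.996, -0.085, 0.0], [-0.085, -0.996, 0.0], [0.0, -0.0, -1.0]]
[ 0.4986 -0.1911  0.15  ] [-0.2873  0.0816  0.076 ] [ 4.59 -4.13 16.49]
[ 0.4986 -0.1911  0.022 ] [-0.2871  0.0211  0.1888] [ 4.59 -4.13 16.49]
```

View pics/c6.png

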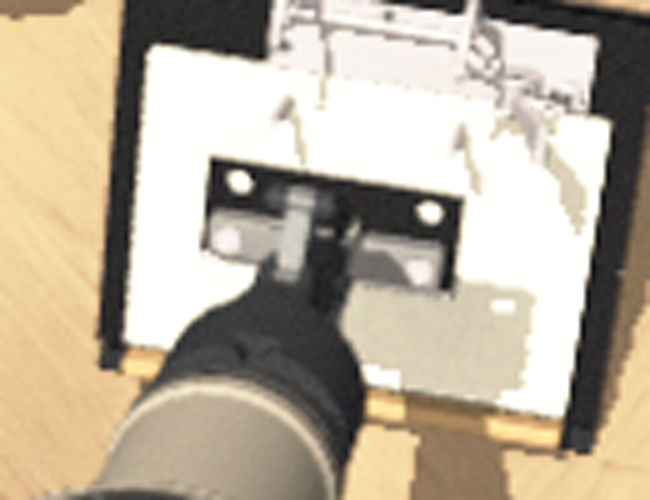

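The punch is clear of the posts, plate still parallel to the slope; eyes at (240,182) and (430,210), ridge held near its middle. Lift higher, then turn and carry over to the tray.

Request:
servo_tool(
  motion=[
    [[0, 0, -0.02, 0, 0, 0, 0.1], [0, 0, -0.045, 0, 0, 0, 0.1], [0, 0.0, -0.06, 0, 0, 0, 0.1], [-0.02, 0.009, -0.057, 0.3, -0.3, 1.2, 0.1], [-0.04, 0.018, -0.053, 0.65, -0.6, 2.4, 0.1], [-0.06, 0.027, -0.05, 1.0, -0.9, 3.6, 0.1], [-0.08, 0.036, -0.047, 1.3, -1.2, 4.7, 0.1], [-0.1, 0.045, -0.043, 1.6, -1.45, 5.8, 0.1], [-0.12, 0.054, -0.04, 1.9, -1.75, 6.9, 0.1], [-0.14, 0.063, -0.036, 2.2, -2.0, 8.0, 0.1], [-0.16, 0.072, -0.033, 2.55, -2.3, 9.2, 0.1], [-0.18, 0.081, -0.03, 2.9, -2.6, 10.4, 0.1], [-0.2, 0.09, -0.026, 3.2, -2.9, 11.5, 0.1], [-0.22, 0.099, -0.023, 3.5, -3.15, 12.6, 0.1], [-0.24, 0.108, -0.02, 3.85, -3.5, 13.8, 0.1], [-0.26, 0.117, -0.016, 4.2, -3.75, 15.0, 0.1], [-0.28, 0.126, -0.013, 4.5, -4.0, 16.1, 0.1], [-0.287, 0.129, -0.012, 4.6, -4.1, 16.5, 0.1], [-0.287, 0.129, -0.012, 4.6, -4.1, 16.5, 0.1], [-0.287, 0.129, -0.012, 4.6, -4.1, 16.5, 0.1]],
  ],
)

```text
t: 10.27
eef_pos: [0.4986, -0.19, 0.2477]
tool_rot: [-0.002, 0.999, -0.042, -0.001]
contact_force: [1.3, 1.2, -1.8]
gripper_width: 0.199
grasp_force: 39.5
```

```bash
cat >> h.py <<'E'
def tray(o,y,z):
    a=-.085; ty=np.array([np.cos(a),np.sin(a),0])
    Rp=R.from_matrix(np.c_[ty,np.cross([0,0,-1],ty),[0,0,-1]])
    return rel(o,np.array([.533,-.200,z])+ty*y-Rp.as_matrix()[:,1]*.006,Rp)
E
python3 - <<'E'
from look import *
o=bot.get_obs(); print(o["t"],o["eef_pos"],o["contact_force"],o["gripper_width"],*tray(o,-.035,.03))
b=crop("top",o["eef_pos"]*[1,1,.3],130,100,6,"pics/c7.png")
E
```

```text
10.2667 [ 0.49860184 -0.19002371  0.24767859] [ 1.2941801   1.2046773  -1.78602983] 0.19864713483041 [0.0007 0.0018 0.2177] [-0.04  0.03  0.01]
top x0,y0 350 183
```

View pics/c7.png

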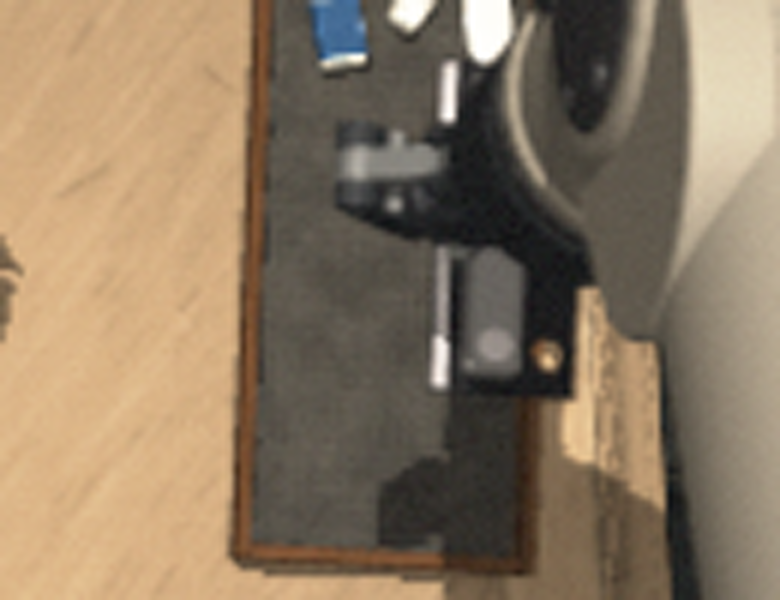

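Punch hangs aligned with the tray, short of the small things (they sit at the top of the crop, the image shift coming from its height). Lower it.

Request:
servo_tool(
  motion=[
    [[0, 0.001, 0.025, 0, 0, 0, 0.1], [0, 0.002, 0.055, 0, 0, 0, 0.1], [0, 0.002, 0.085, 0, 0, 0, 0.1], [0, 0.002, 0.115, 0, 0, 0, 0.1], [0, 0.002, 0.145, 0, 0, 0, 0.1], [0, 0.002, 0.17, 0, 0, 0, 0.1], [0, 0.002, 0.19, 0, 0, 0, 0.1], [0, 0.002, 0.203, 0, 0, 0, 0.1], [0, 0.002, 0.21, 0, 0, 0, 0.1], [0, 0.002, 0.213, 0, 0, 0, 0.1], [0, 0.002, 0.216, 0, 0, 0, 0.1], [0, 0.002, 0.219, 0, 0, 0, 0.1], [0, 0.002, 0.222, 0, 0, 0, 0.1], [0, 0.002, 0.222, 0, 0, 0, 0.1]],
  ],
)

```text
t: 11.48
eef_pos: [0.499, -0.1919, 0.0273]
tool_rot: [-0.001, 0.999, -0.042, 0.0]
contact_force: [0.9, 0.5, -1.7]
gripper_width: 0.198
grasp_force: 39.5
```

Request:
servo_tool(
  motion=[
    [[0, 0, 0.004, 0, 0, 0, 0.1], [0, 0, 0.007, 0, 0, 0, 0.1], [0, 0, 0.009, 0, 0, 0, 0.1], [0, 0, 0.01, 0, 0, 0, 0.1], [0, 0, 0.01, 0, 0, 0, 0.1]],
  ],
)

```text
t: 11.9
eef_pos: [0.4986, -0.1916, 0.0168]
tool_rot: [-0.001, 0.999, -0.042, -0.0]
contact_force: [0.7, -0.5, -1.7]
gripper_width: 0.194
grasp_force: 39.5
```

Request:
servo_tool(
  motion=[
    [[0, 0, 0.001, 0, 0, 0, 0.1], [0, 0, 0.002, 0, 0, 0, 0.1], [0, 0, 0.003, 0, 0, 0, 0.1], [0, 0, 0.004, 0, 0, 0, 0.1], [0, 0, 0.004, 0, 0, 0, 0.1]],
  ],
)

```text
t: 12.32
eef_pos: [0.499, -0.1917, 0.0151]
tool_rot: [-0.001, 0.999, -0.042, -0.0]
contact_force: [-7.9, 2.3, 23.6]
gripper_width: 0.2
grasp_force: 42.4
```

Floor contact at the expected height. Ease, release, rise.

Request:
servo_tool(
  motion=[
    [[0, 0, -0.002, 0, 0, 0, 0.1], [0, 0, -0.002, 0, 0, 0, 0.1], [0, 0, -0.002, 0, 0, 0, 0.3], [0, 0, -0.002, 0, 0, 0, 0.5], [0, 0, -0.002, 0, 0, 0, 0.6], [0, 0, -0.002, 0, 0, 0, 0.6], [0, 0, -0.015, 0, 0, 0, 0.6], [0, 0, -0.04, 0, 0, 0, 0.6], [0, 0, -0.075, 0, 0, 0, 0.6], [0, 0, -0.11, 0, 0, 0, 0.4], [0, 0, -0.145, 0, 0, 0, 0.2], [0, 0, -0.18, 0, 0, 0, 0], [0, 0, -0.21, 0, 0, 0, 0], [0, 0, -0.24, 0, 0, 0, 0], [0, 0, -0.24, 0, 0, 0, 0]],
  ],
)

```text
t: 13.57
eef_pos: [0.5021, -0.1924, 0.2601]
tool_rot: [0.0, 0.999, -0.042, 0.005]
contact_force: [0.8, -0.2, 0.6]
gripper_width: 0.006
grasp_force: 0.0
```

```bash
python3 - <<'E'
from look import *
o=bot.get_obs(); print(o["t"],o["eef_pos"])
c=bot.read_camera("scene"); cv2.imwrite("pics/s8.png",c["img"][:,:,::-1])
# press: closed fingers, 2nd stage: lever up 1.2 -> tab at
for th in (1.2,0.0):
    y=-62-47*np.cos(th)+2*np.sin(th); z=20+47*np.sin(th)+2*np.cos(th); print(th,y,z)
for p in((18,-95,130),(18,-100,80)): print(f2w(p).round(4),*rel(o,f2w(p),Rt()))
E
```

```text
13.5667 [ 0.50209638 -0.19241163  0.26011569]
1.2 -77.16673628846921 64.53055254941299
0.0 -109.0 22.0
[0.4577 0.0137 0.2091] [-0.0621 -0.2017  0.0504] [ -4.47   4.04 -16.53]
[0.48   0.0046 0.165 ] [-0.0395 -0.1944  0.0947] [ -4.47   4.04 -16.53]
```

```bash
python3 - <<'E'
from look import *
o=bot.get_obs(); r,t=frame(); zf=r.as_matrix()[:,2]
for q in([.5087,-.0082,.1108],[.4948,.0266,.1484]): print((r.inv().apply(np.array(q)-t)*1e3).round(1))
print(*rel(o,np.array([.4948,.0266,.1484])+.07*zf,Rt()))
# check punch in tray, top view: dark punch & grey ridge vs. tray (numbers only); also small things
c=bot.read_camera("top"); np.savez("t3.npz",**c)
E
```

```text
[  19.5 -107.4   17.8]
[ 19.6 -75.6  60.4]
[-0.0576 -0.2209  0.0468] [ -4.51   4.07 -16.53]
```

Request:
servo_tool(
  motion=[
    [[-0.004, -0.015, 0.0, -0.3, 0.3, -1.1, 0], [-0.008, -0.03, 0.0, -0.6, 0.55, -2.2, 0], [-0.012, -0.046, 0.0, -0.9, 0.8, -3.3, 0], [-0.016, -0.061, 0.0, -1.2, 1.1, -4.4, 0], [-0.02, -0.077, 0.0, -1.5, 1.35, -5.5, 0.1], [-0.024, -0.092, 0.0, -1.8, 1.6, -6.6, 0.2], [-0.028, -0.107, 0.0, -2.1, 1.9, -7.7, 0.3], [-0.032, -0.123, 0.0, -2.4, 2.2, -8.8, 0.4], [-0.036, -0.138, 0.0, -2.7, 2.45, -9.9, 0.5], [-0.04, -0.153, 0.0, -3.0, 2.7, -11.0, 0.6], [-0.044, -0.169, 0.0, -3.3, 3.0, -12.1, 0.6], [-0.048, -0.184, 0.01, -3.6, 3.25, -13.2, 0.6], [-0.052, -0.2, 0.02, -3.9, 3.5, -14.3, 0.6], [-0.056, -0.215, 0.035, -4.2, 3.8, -15.4, 0.6], [-0.0575, -0.221, 0.047, -4.5, 4.07, -16.5, 0.6], [-0.0575, -0.221, 0.047, -4.5, 4.07, -16.5, 0.6], [-0.0575, -0.221, 0.047, -4.5, 4.07, -16.5, 0.6], [-0.0575, -0.221, 0.047, -4.5, 4.07, -16.5, 0.6]],
  ],
)

```text
t: 15.17
eef_pos: [0.4605, 0.0324, 0.207]
tool_rot: [0.183, 0.748, 0.619, 0.154]
contact_force: [-0.4, 0.1, 0.2]
gripper_width: 0.596
grasp_force: 0.0
```

```bash
python3 - <<'E'
from look import *
o=bot.get_obs(); r,t=frame()
print(o["t"],(r.inv().apply(o["eef_pos"]-t)*1e3).round(1),*rel(o,np.array([.4948,.0266,.1484]),Rt()))
c=bot.read_camera("top"); np.savez("t3.npz",**c)
# punch: pixels in the tray near half that changed since the start
t0=np.load("top0.npz"); d=cv2.absdiff(t0["img"],c["img"]).max(2)[155:285,380:450]; m=(d>30).astype(np.uint8)
m=cv2.morphologyEx(m,cv2.MORPH_CLOSE,np.ones((5,5))); 
a=-.085; ty=np.array([np.cos(a),np.sin(a)]); tx=np.array([-.0849,-.9964])
for k in sorted(cv2.findContours(m,0,2)[0],key=cv2.contourArea)[::-1][:3]:
    if cv2.contourArea(k)<15: continue
    b=cv2.boxPoints(cv2.minAreaRect(k))+[380,155]; w=np.array([onz(c,p,.012)[:2] for p in b])-[.533,-.2]
    print(cv2.contourArea(k),b.round(0).tolist(),[(round(v@tx*1e3),round(v@ty*1e3)) for v in w])
E
```

```text
15.1667 [ 16.5 -76.1 128.4] [0.0005 0.0036 0.068 ] [-0.09 -0.01 -0.08]
795.0 [[404.0, 258.0], [406.0, 213.0], [425.0, 214.0], [423.0, 258.0]] [(-23, -86), (-22, 23), (24, 23), (23, -85)]
```

Punch lies at x ±23, y −86..+23 mm in the tray, exactly 46×108, and nothing else there changed. Now grip the raised tab again.

Request:
servo_tool(
  motion=[
    [[0, 0.002, 0.015, -0.1, 0, -0.1, 0.6], [0, 0.003, 0.03, -0.1, 0, -0.1, 0.6], [0, 0.003, 0.045, -0.1, 0, -0.1, 0.6], [0, 0.003, 0.056, -0.1, 0, -0.1, 0.6], [0, 0.003, 0.064, -0.1, 0, -0.1, 0.6], [0, 0.003, 0.068, -0.1, 0, -0.1, 0.6], [0, 0.003, 0.068, -0.1, 0, -0.1, 0.6], [0, 0.003, 0.068, -0.1, 0, -0.1, 0.4], [0, 0.003, 0.068, -0.1, 0, -0.1, 0.2], [0, 0.003, 0.068, -0.1, 0, -0.1, 0.1], [0, 0.003, 0.068, -0.1, 0, -0.1, 0.1], [0, 0.003, 0.068, -0.1, 0, -0.1, 0.1], [0, 0.003, 0.068, -0.1, 0, -0.1, 0.1]],
  ],
  grip_force=60,
)

```text
t: 16.3
eef_pos: [0.4945, 0.0264, 0.1489]
tool_rot: [0.188, 0.744, 0.622, 0.156]
contact_force: [-2.3, -0.9, 5.0]
gripper_width: 0.179
grasp_force: 58.4
```

Request:
servo_tool(
  motion=[
    [[-0.003, 0, 0.001, 0, 0, 0, 0.1], [-0.0065, 0, 0.003, 0, 0, 0, 0.1], [-0.0125, 0, 0.0065, 0, 0, 0, 0.1], [-0.018, 0, 0.011, 0, 0, 0, 0.1], [-0.0225, 0, 0.0165, 0, 0, 0, 0.1], [-0.026, 0, 0.0225, 0, 0, 0, 0.1], [-0.029, 0, 0.029, 0, 0, 0, 0.1], [-0.0305, 0, 0.0335, 0, 0, 0, 0.1], [-0.0315, 0, 0.038, 0, 0, 0, 0.1], [-0.032, 0, 0.0425, 0, 0, 0, 0.1], [-0.032, 0, 0.044, 0, 0, 0, 0.1], [-0.032, 0, 0.044, 0, 0, 0, 0.1]],
  ],
)

```text
t: 17.3
eef_pos: [0.5081, -0.0139, 0.1093]
tool_rot: [0.191, 0.745, 0.62, 0.152]
contact_force: [-9.1, -11.2, 14.2]
gripper_width: 0.179
grasp_force: 82.1
```

Request:
servo_tool(
  motion=[
    [[0, 0, 0, 0, 0, 0, 0.4], [0, 0, 0, 0, 0, 0, 0.6], [0, 0, 0, 0, 0, 0, 0.6], [0, 0, -0.01, 0, 0, 0, 0.6], [0, 0, -0.025, 0, 0, 0, 0.6], [0, 0, -0.045, 0, 0, 0, 0.6], [0, -0.01, -0.07, 0, 0, 0, 0.6], [0, -0.04, -0.095, 0, 0, 0, 0.6], [0, -0.07, -0.12, 0, 0, 0, 0.3], [0, -0.09, -0.14, 0, 0, 0, 0], [0, -0.1, -0.14, 0, 0, 0, 0], [0, -0.1, -0.14, 0, 0, 0, 0]],
  ],
)

```text
t: 18.3
eef_pos: [0.4118, 0.0025, 0.1895]
tool_rot: [0.177, 0.75, 0.623, 0.136]
contact_force: [-0.2, -0.6, 0.5]
gripper_width: 0.036
grasp_force: 0.0
```

```bash
python3 - <<'E'
from look import *
o=bot.get_obs(); r,t=frame()
print(o["t"],o["contact_force"],(r.inv().apply(o["eef_pos"]-t)*1e3).round(1))
t0=np.load("top0.npz")["img"]; c=bot.read_camera("top"); np.savez("t4.npz",**c); i=c["img"]; t3=np.load("t3.npz")["img"]
g=lambda x:cv2.cvtColor(x,cv2.COLOR_RGB2GRAY).astype(int)
sl=np.s_[200:235,262:352]  # rings and lever region
for n,x in(("start",t0),("now",i),("open",np.load("t2.npz")["img"])): print(n,"lever/ring diff vs start",np.abs(g(x)[sl]-g(t0)[sl]).mean().round(2), "tip",g(x)[222:234:2,336:350:2].tolist())
m=(np.abs(g(i)-g(t0))>35).astype(np.uint8); k=cv2.findContours(m,0,2)[0]; print([cv2.boundingRect(q) for q in k if cv2.contourArea(q)>15])
E
```

```text
18.3 [-0.17126914 -0.5683869   0.45913113] [ -29.3 -114.4  133.1]
start lever/ring diff vs start 0.0 tip [[43, 41, 42, 43, 88, 114, 109], [40, 43, 41, 36, 107, 114, 110], [241, 238, 223, 167, 114, 109, 111], [237, 237, 234, 146, 137, 156, 189], [234, 234, 233, 82, 110, 116, 111], [227, 238, 237, 73, 112, 110, 111]]
now lever/ring diff vs start 37.97 tip [[39, 43, 39, 40, 94, 114, 115], [43, 43, 38, 39, 110, 111, 115], [43, 48, 43, 48, 115, 111, 116], [39, 43, 45, 67, 137, 160, 193], [43, 43, 39, 71, 113, 113, 116], [41, 39, 40, 81, 116, 114, 114]]
open lever/ring diff vs start 16.34 tip [[46, 40, 43, 44, 92, 116, 112], [46, 43, 40, 40, 109, 113, 114], [42, 48, 44, 44, 114, 116, 115], [37, 42, 41, 63, 140, 162, 193], [45, 42, 44, 75, 115, 114, 113], [41, 42, 43, 77, 117, 112, 113]]
[(351, 456, 13, 13), (279, 451, 6, 29), (280, 441, 5, 9), (301, 425, 51, 55), (594, 378, 9, 6), (268, 339, 7, 21), (373, 282, 267, 198), (271, 256, 127, 224), (573, 249, 27, 10), (322, 234, 8, 19), (317, 224, 26, 12), (404, 214, 21, 45), (263, 211, 49, 39), (305, 205, 9, 17), (269, 199, 9, 11), (581, 187, 59, 63)]
```

The tip pixels show the lever sprang back up (it slipped out of the grip). Push it down instead with closed fingers, from its inner side along the arc.

```bash
python3 - <<'E'
from look import *
o=bot.get_obs(); print(*rel(o,f2w((19,-57,110)),Rt()))
E
```

```text
[0.0572 0.0503 0.0206] [-0.48  0.2   0.03]
```

Request:
servo_tool(
  motion=[
    [[0.02, 0.017, 0, -0.2, 0.1, 0, 0], [0.04, 0.034, 0.005, -0.4, 0.2, 0, 0], [0.057, 0.05, 0.015, -0.5, 0.2, 0, 0], [0.057, 0.05, 0.02, -0.5, 0.2, 0, 0], [0.057, 0.05, 0.02, -0.5, 0.2, 0, 0], [0.057, 0.05, 0.02, -0.5, 0.2, 0, 0]],
  ],
)

```text
t: 18.85
eef_pos: [0.4771, 0.0507, 0.192]
tool_rot: [0.186, 0.744, 0.622, 0.158]
contact_force: [-0.4, -0.3, -0.1]
gripper_width: -0.001
grasp_force: 0.0
```

```bash
python3 - <<'E'
from look import *
o=bot.get_obs(); r,t=frame();print(o["t"],(r.inv().apply(o["eef_pos"]-t)*1e3).round(1),*rel(o,f2w((19,-57,60)),Rt()))
c=bot.read_camera("scene"); np.savez("s5.npz",**c)
E
```

```text
18.85 [ 20.9 -55.2 109.1] [-0.0021 -0.0021  0.0491] [ 0.04 -0.06  0.03]
```

Request:
servo_tool(
  motion=[
    [[-0.002, -0.002, 0.012, 0, 0, 0, 0], [-0.002, -0.002, 0.026, 0, 0, 0, 0], [-0.002, -0.002, 0.038, 0, 0, 0, 0], [-0.002, -0.002, 0.046, 0, 0, 0, 0], [-0.002, -0.002, 0.049, 0, 0, 0, 0], [-0.002, -0.002, 0.049, 0, 0, 0, 0], [-0.002, -0.002, 0.049, 0, 0, 0, 0]],
  ],
)

```text
t: 19.48
eef_pos: [0.4962, 0.042, 0.1486]
tool_rot: [0.188, 0.745, 0.621, 0.156]
contact_force: [0.2, -0.4, 0.2]
gripper_width: -0.0
grasp_force: 0.0
```

Request:
servo_tool(
  motion=[
    [[-0.005, 0, 0.001, 0, 0, 0, 0], [-0.01, 0, 0.002, 0, 0, 0, 0], [-0.014, 0, 0.003, 0, 0, 0, 0], [-0.0185, 0, 0.0045, 0, 0, 0, 0], [-0.023, 0, 0.0065, 0, 0, 0, 0], [-0.027, 0, 0.009, 0, 0, 0, 0], [-0.031, 0, 0.0115, 0, 0, 0, 0], [-0.035, 0, 0.015, 0, 0, 0, 0], [-0.0385, 0, 0.019, 0, 0, 0, 0], [-0.041, 0, 0.022, 0, 0, 0, 0], [-0.043, 0, 0.0255, 0, 0, 0, 0], [-0.045, 0, 0.029, 0, 0, 0, 0], [-0.047, 0, 0.0325, 0, 0, 0, 0], [-0.048, 0, 0.0355, 0, 0, 0, 0], [-0.049, 0, 0.038, 0, 0, 0, 0], [-0.049, 0, 0.04, 0, 0, 0, 0], [-0.049, 0, 0.04, 0, 0, 0, 0]],
  ],
)

```text
t: 20.9
eef_pos: [0.5056, -0.0099, 0.1136]
tool_rot: [0.189, 0.745, 0.621, 0.155]
contact_force: [-22.3, -1.6, 35.8]
gripper_width: -0.0
grasp_force: 21.1
```

```bash
python3 - <<'E'
from look import *
o=bot.get_obs(); r,t=frame();print(o["t"],(r.inv().apply(o["eef_pos"]-t)*1e3).round(1),r.inv().apply(o["contact_force"]).round(1))
E
```

```text
20.9 [  18.4 -109.6   21.6] [-2.2 -5.6 41.8]
```

Firm stop at the tab's bottom height. Back off and check.

Request:
servo_tool(
  motion=[
    [[0, 0, -0.005, 0, 0, 0, 0], [0, 0, -0.015, 0, 0, 0, 0], [0, 0, -0.035, 0, 0, 0, 0], [0, -0.01, -0.06, 0, 0, 0, 0], [0, -0.04, -0.09, 0, 0, 0, 0], [0, -0.07, -0.12, 0, 0, 0, 0], [0, -0.09, -0.14, 0, 0, 0, 0], [0, -0.1, -0.14, 0, 0, 0, 0], [0, -0.1, -0.14, 0, 0, 0, 0], [0, -0.1, -0.14, 0, 0, 0, 0]],
  ],
)

```text
t: 21.73
eef_pos: [0.3977, 0.0014, 0.1881]
tool_rot: [0.17, 0.755, 0.622, 0.12]
contact_force: [-0.7, 0.2, -0.0]
gripper_width: -0.001
grasp_force: 0.0
```

```bash
python3 - <<'E'
from look import *
o=bot.get_obs(); print(o["t"],o["contact_force"])
t0=np.load("top0.npz")["img"]; i=bot.read_camera("top")["img"]
g=lambda x:cv2.cvtColor(x,cv2.COLOR_RGB2GRAY).astype(int)
print(g(i)[222:234:2,336:350:2].tolist())
m=(np.abs(g(i)-g(t0))>35).astype(np.uint8); k=cv2.findContours(m,0,2)[0]; print([cv2.boundingRect(q) for q in k if cv2.contourArea(q)>8])
E
```

```text
21.7333 [-0.65786242  0.23556429 -0.04150203]
[[41, 41, 42, 43, 95, 116, 112], [45, 42, 42, 44, 110, 113, 114], [244, 239, 227, 169, 111, 112, 115], [240, 239, 235, 149, 142, 162, 193], [236, 235, 235, 87, 113, 118, 116], [230, 241, 238, 79, 116, 114, 113]]
[(334, 474, 6, 6), (340, 471, 6, 9), (344, 454, 20, 15), (270, 444, 6, 36), (594, 378, 9, 6), (267, 262, 373, 218), (573, 249, 27, 10), (564, 240, 8, 5), (263, 222, 49, 28), (404, 214, 21, 45), (581, 187, 59, 64)]
```

The lever tip pixels match the start exactly, and only the punch and the arm differ. Handing in.

```bash
python3 -c "
from station import bot
print(bot.hand_in())"
```

```text
the job is handed in; nothing more can be done
None
```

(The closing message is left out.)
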